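# Hold the sprung test-box lid just below its balance point

## Task

Clear the fragile display module off the lid of the test box: grip it gently and set it down on its feet in the middle of the foam pad, without dropping it. Then raise the box's sprung lid about five degrees past its balance point so that its interlock resets, without letting it fly up to its stop, bring it back to about four degrees below the balance point and finish while still holding it there, motionless; leave the mouse, breadboard and relay board where they lie.

Things in the scene. Friction and masses are not known exactly. Their poses are not given: they have to be found in the camera images.
- test_box: grey metal box, fixed to the table, 220 x 220 mm, 90 mm high, with an aluminium lid; origin at the centre of its underside; x points from the handle side to the hinge side (away from the robot, with some yaw), y runs along the hinge. Shut, the lid's flat top is 100 mm above the table
- lid_hinge (a point): middle of the lid's hinge axis, on the box's far edge: 110 mm along +x and 90 mm up from the box's origin; the axis is parallel to the box's y axis
- lid_bar (a point): middle of the handle: black round bar 14 mm thick, 120 mm long, parallel to the hinge near the lid's edge on the robot's side, on a post at each end. Shut, its axis is 45 mm above the lid's top. At angle lid it is 90 + 212 sin(0.262 + lid) mm above the table and 212 cos(0.262 + lid) mm from the hinge towards the robot. The bar turns freely on its axis, so the gripper need not tilt
- lid (a joint): lid angle in rad: 0 shut (level), growing as the handle side rises, stop at 1.35. A steady spring in the hinge balances the lid's weight at 0.80 rad (46 degrees): below that the lid falls shut, above it flies up by itself. Lifting at the bar takes about 2.5 N at first, nothing at the balance point; beyond it the bar pulls up with under 3 N
- display_center (a point): centre (12 mm above its feet) of the display module on the lid: circuit board 38 x 84 mm, 12 to 15 mm above its feet, on it a display 34 x 74 mm up to 24 mm above the feet; four thin brass feet. x is across (38 mm), y along (84 mm), z up. 50 to 100 g. Fragile: grip across the 38 mm with 20 to 30 N; it cracks if a finger presses on it with more than about 50 N
- pad_top (a point): centre of the top of the black foam pad, 150 x 140 mm, 6 mm thick, fixed on the table to the left or the right of the box
- breadboard: white breadboard with a black display block, 55 x 84 mm, 21 mm high, loose on the other side of the box; origin at its underside's centre; not to be disturbed
- mouse: white computer mouse, 100 x 58 mm, 30 mm high, loose; origin at its underside's centre; not to be disturbed
- relay: small red circuit board with blue blocks, 50 x 40 mm, 19 mm high, loose; origin at its underside's centre; not to be disturbed

How it is judged:
On the way, in this order (a step that is already met when the one before it is completed fails the run):
1. the display module stands released and at rest on its feet on the foam pad, the lid still down (horizontal distance between display_center and pad_top below 0.04 m and height (world z) of display_center below 0.023 m and angle between display_center's own z axis and vertical below 0.1 rad and contact force between the fingers and display below 0.01 N and value of joint lid below 0.1 rad), for 0.2 s.
2. the lid is past its balance point (over 0.84 rad) (value of joint lid above 0.84 rad), for 0.1 s.
At the end, for the whole second after the job is handed in: the robot still holds the lid, motionless (under 0.05 rad/s) between 0.66 and 0.79 rad, just below its balance point of 0.80; the display module stands on its feet on the foam pad, its centre within 40 mm of the pad's centre (value of joint lid between 0.66 and 0.79 rad and velocity of joint lid between -0.05 and 0.05 rad/s and contact force between any of the fingers, the arm and test_box above 0.05 N and horizontal distance between display_center and pad_top below 0.04 m and height (world z) of display_center below 0.023 m and angle between display_center's own z axis and vertical below 0.1 rad); the arm keeps its last pose, push and grip.
It fails at once if the display module is squeezed too hard (contact force between the fingers and display above 100 N).
It fails at once if the display module is dropped (loose more than 15 mm above the pad) (horizontal distance between display_center and pad_top below 0.1 m and height (world z) of display_center above 0.033 m and contact force between the fingers and display below 0.01 N).
It fails at once if the lid is raised with the display module still on it (value of joint lid above 0.15 rad and contact force between display and test_box above 0.02 N).
It fails at once if the lid flies up towards its stop (over 1.2 rad) (value of joint lid above 1.2 rad).
It fails at once if a bystander is moved by more than 20 mm (distance of any of mouse, relay, breadboard from where it was at the start of the episode above 0.02 m).
It also fails if it takes over 61 s, if anything falls off the work surface, if the arm or the gripper's body presses on something with over 40 N, if the wrist force passes 120 N, or if a joint passes its speed limit or range.

## Robot

A 6-joint arm with a two-finger parallel gripper is mounted at the origin on the work surface. World frame = base frame: x ahead of the robot, y to its left, z up, the work surface at z = 0. Lengths are in m, angles in rad, forces in N, time in s.
With the tool pointing down it reaches from about 0.225 to 0.725 m from the base axis. Payload 3.1 kg.
Tool frame: the origin (TCP) lies between the finger pads; the fingertips stand 22 mm ahead of it and the grasp point (between the pads) lies 3 mm ahead of it; z points along the fingers, x is the direction in which the jaws open and shut, and the axes are right-handed (so a half turn about z gives the same grasp; the last joint's range is limited). The gripper opens to 85 mm and grips with 20 to 120 N. Pads are 22 mm wide; open, the fingers measure 114 mm over their backs; the gripper's body (76 mm by 85 mm) begins 54 mm behind the grasp point. The pads swing forward as they close: fully open they stand 13 mm farther back than shut.
Start: joints at [-1.448, 0.048, 0.099, 1.622, 0, 1.443], TCP at [0.13, -0.509, 0.229] pointing down, gripper open.
Joint ranges: [-2.91, 2.91], [-0.99, 1.94], [-1.21, 1.42], [-2.12, 2.29], [-1.49, 1.47], [-3.14, 3.14]. Speed limits (rad/s): [2.79, 2.79, 3.14, 3.14, 3.14, 3.14].

## Interface

Orientations are given as [roll, pitch, yaw] about the fixed x, y, z axes, in that order (R = Rz(yaw) Ry(pitch) Rx(roll)).
In Python, from cell import r gives the robot as it stands.
- The arm moves only by the tool apply_moves, never from a script. Its argument "plan" is a list of rows, each an object of numbers: "tx", "ty", "tz": the shift along the tool's x, y, z in mm; "spin": the turn about the tool's z in degrees; "gripper": the gripper's target within -1 to 1 (fully open at 1, half-way at 0, shut at -1). In form: [{"tx": .., "ty": .., "tz": .., "spin": .., "gripper": ..}, ...]. A call has 1 to 10 rows; each row shifts and turns the commanded pose from where the row before left it, along the tool's axes as they then stand; what a row does not reach is not made up. A row lasts 1/10 s, in which the tool goes at most 50 mm and 8.59 degrees, less where a joint would pass 70% of its speed; a pose out of reach is approached as far as the arm can. A call with a gripper value outside its range is refused whole. The fingers move at their own pace and stop on an object; the grip force is fixed at half the most. Time passes only in rows, so rows that do not move let the fingers close. It gives the time, the measured TCP pose, the force and the opening at its end, in the units of the state.
- r.read_state(): the state, without advancing time (a new reading comes with each control period).
- r.read_camera(name): name is "side" or "top"; returns a dict with "color" (384x512x3 uint8, blue, green, red), "K" (3x3 intrinsics, pixels), "R" (3x3) and "t" (3): a world point X has camera coordinates R X + t. Camera axes: x right, y down, z forward; pixel columns grow to the right and rows downward; lengths in m; the calibration is good to about 2 mm. A picture is of the moment at which its call begins. There is no depth.
- r.close_job(): hands the job in, once; it reports no verdict.
The state is a dict: "clock": time; "joint_pos": joint angles; "dq": joint speeds; "joint_efforts": joint torques, N m; "tool_pos": TCP position; "ee_rot": TCP orientation; "contact_force": force on the tool from outside, world axes, zero at the start; "moment": the same for the moment, N m; "opening": opening from 0.0 (shut) to 1.0 (fully open).
Only numpy, scipy, OpenCV 4.12 (cv2) and the standard library are available. Lean on these libraries where they do the work, as an engineer would, in place of code of your own. Each camera call takes 0.05 s, during which the arm holds its last target. There are 200 camera calls.

## Working session

There is one attempt and no reset: what is moved stays moved. The work goes in short steps, Python scripts to look and compute and a tool call to move; the robot and the scene stay as the last step left them, time stands still between calls to the robot, and variables do not carry over. Pictures are saved under pics/ and viewed, about 8 in all and at most 12, crops included, and the job is handed in when it is done.

Besides the shell and the picture viewer there is one more tool, called in YAML: its name, and indented under it one key for each argument. apply_moves: Moves the arm, as the interface text tells. Its arguments: {"type":"object","properties":{"plan":{"type":"array","items":{"type":"object","properties":{"tx":{"type":"number"},"ty":{"type":"number"},"tz":{"type":"number"},"spin":{"type":"number"},"gripper":{"type":"number"}}}}},"required":["plan"]}

```bash
mkdir -p pics
python3 - <<'E'
from cell import r
import cv2,numpy as np,pickle
s=r.read_state();print({k:np.round(v,3) for k,v in s.items()})
for n in("top","side"):
    c=r.read_camera(n);pickle.dump(c,open(n+'0.pkl','wb'));cv2.imwrite(f'pics/{n}0.png',c['color']);print(n,np.round(c['K'],1).tolist(),np.round(c['R'],3).tolist(),np.round(c['t'],3),-c['R'].T@c['t'])
E
```

```text
{'clock': np.float64(0.0), 'joint_pos': array([-1.448,  0.049,  0.098,  1.622, -0.   ,  1.443]), 'dq': array([ 0.001,  0.001,  0.   , -0.002,  0.001,  0.   ]), 'joint_efforts': array([-1.0000e-03, -3.3878e+01,  3.2002e+01,  2.0000e-02, -0.0000e+00,
       -0.0000e+00]), 'tool_pos': array([ 0.13 , -0.508,  0.228]), 'ee_rot': array([-3.141e+00,  2.000e-03, -1.320e+00]), 'contact_force': array([-0.581, -0.586, -0.102]), 'moment': array([-0.006,  0.031,  0.051]), 'opening': np.float64(1.004)}
top [[358.8, 0.0, 253.4], [0.0, 358.8, 191.6], [0.0, 0.0, 1.0]] [[0.029, -1.0, 0.001], [-0.996, -0.029, -0.09], [0.09, 0.002, -0.996]] [-0.016  0.595  0.868] [ 5.14327460e-01 -7.08216800e-05  9.17851353e-01]
side [[372.0, 0.0, 257.2], [0.0, 372.0, 192.2], [0.0, 0.0, 1.0]] [[-0.956, -0.292, 0.011], [-0.169, 0.521, -0.837], [0.238, -0.802, -0.547]] [0.552 0.196 0.924] [0.34116633 0.80073276 0.66302397]
```

View pics/top0.png

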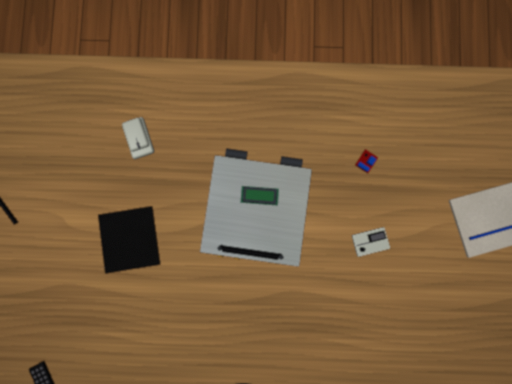

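View pics/side0.png

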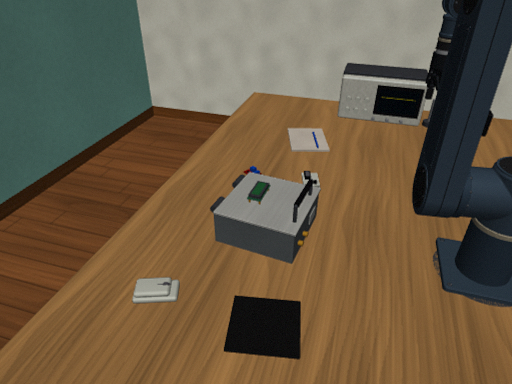

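The top view shows the box lid with corners near (216,157), (311,168), (299,265) and (202,252). The bar runs (220,249)–(282,257) and the display sits at (260,196). The pad is at (129,239), the mouse at (138,138), the breadboard at (371,242) and the relay at (367,161). The side view confirms that the pad is on the robot's left and the display is on the lid. Next I measure these with masks.

```bash
cat > h.py <<'E'
import cv2,numpy as np
def ray(c,u,v,z):
    d=c['R'].T@np.linalg.inv(c['K'])@np.array([u,v,1.]);o=-c['R'].T@c['t']
    return o+d*(z-o[2])/d[2]
def rect(c,m,roi,z):
    "largest blob of mask m within roi (x0,y0,x1,y1) -> centre, side lengths, direction of long side (rad), on plane z"
    x0,y0,x1,y1=roi;k=np.zeros(m.shape,np.uint8);k[y0:y1,x0:x1]=m[y0:y1,x0:x1]*255
    cs=cv2.findContours(k,cv2.RETR_EXTERNAL,cv2.CHAIN_APPROX_NONE)[0];q=max(cs,key=cv2.contourArea)
    P=np.array([ray(c,u,v,z)[:2] for u,v in q[:,0]]).astype(np.float32)
    ct,(w,h),a=cv2.minAreaRect(P*1000);a=np.deg2rad(a)
    if w<h:w,h,a=h,w,a+np.pi/2
    return np.round(ct,1),(round(w,1),round(h,1)),round((a+np.pi/2)%np.pi-np.pi/2,3)
E
python3 - <<'E'
import pickle;from h import *
c=pickle.load(open('top0.pkl','rb'));I=c['color'].astype(int);b,g,rr=I[...,0],I[...,1],I[...,2];mx=I.max(2);mn=I.min(2)
print('pad',rect(c,mx<40,(85,195,175,285),.006))
print('disp z124 lcd',rect(c,(g-np.maximum(b,rr)>25),(230,175,295,215),.124))
print('disp all',rect(c,(g-b>5)|(mx<100),(230,175,295,215),.122))
print('bar',rect(c,mx<60,(210,238,295,262),.145))
lid=(mn>110)&(mx-mn<40)
print('lid',rect(c,lid,(195,150,320,272),.1))
print('mouse',rect(c,lid,(115,110,160,165),.02))
print('bb',rect(c,lid,(345,220,400,262),.02))
E
```

```text
pad (array([467.2, 312.6]), (144.9, 135.0), np.float64(0.189))
disp z124 lcd (array([579.1, -12.2]), (59.8, 20.0), np.float64(1.523))
disp all (array([578.1, -13.2]), (87.2, 42.8), np.float64(1.528))
bar (array([454.3,   4.8]), (133.7, 11.0), np.float64(1.459))
lid (array([546.6,  -5.5]), (224.7, 222.3), np.float64(1.457))
mouse (array([725.9, 302. ]), (96.7, 54.2), np.float64(0.362))
bb (array([ 479.6, -293.1]), (83.6, 54.0), np.float64(-1.3))
```

The measurements agree with the sizes given: the lid comes out at about 220 mm, and the bar predicted from the box pose is within 2 mm of the measured bar. So I start moving: spin first, and check how the gripper value maps to opening.

apply_moves:
  plan:
    - {"spin":-8.1,"gripper":-0.1}
    - {"spin":-8.1,"gripper":-0.1}
    - {"spin":-8.1,"gripper":-0.1}
    - {"spin":-8.1,"gripper":-0.1}
    - {"spin":-8.1,"gripper":-0.1}
    - {"spin":-8.1,"gripper":-0.1}
    - {"spin":-8.1,"gripper":-0.1}
    - {"spin":-8.1,"gripper":-0.1}
    - {"spin":-8.2,"gripper":-0.1}

```text
invalid input
```

apply_moves:
  plan:
    - {"tx":30,"ty":-36,"gripper":0.3}
    - {"tx":30,"ty":-36,"gripper":0.3}
    - {"tx":30,"ty":-36,"gripper":0.3}
    - {"tx":30,"ty":-36,"gripper":0.3}
    - {"tx":30,"ty":-36,"gripper":0.3}
    - {"tx":30,"ty":-36,"gripper":0.3}
    - {"tx":30,"ty":-36,"gripper":0.3}
    - {"tx":30,"ty":-36,"gripper":0.3}
    - {"tx":30,"ty":-36,"gripper":0.3}
    - {"tx":30,"ty":-36,"gripper":0.3}

```text
invalid input
```

apply_moves:
  plan:
    - {"tx":0,"ty":0,"tz":0,"spin":-8.1,"gripper":-0.1}
    - {"tx":0,"ty":0,"tz":0,"spin":-8.1,"gripper":-0.1}
    - {"tx":0,"ty":0,"tz":0,"spin":-8.1,"gripper":-0.1}
    - {"tx":0,"ty":0,"tz":0,"spin":-8.1,"gripper":-0.1}
    - {"tx":0,"ty":0,"tz":0,"spin":-8.1,"gripper":-0.1}
    - {"tx":0,"ty":0,"tz":0,"spin":-8.1,"gripper":-0.1}
    - {"tx":0,"ty":0,"tz":0,"spin":-8.1,"gripper":-0.1}
    - {"tx":0,"ty":0,"tz":0,"spin":-8.1,"gripper":-0.1}
    - {"tx":0,"ty":0,"tz":0,"spin":-8.2,"gripper":-0.1}

```text
clock: 1.0
tool_pos: [0.1303, -0.5082, 0.2281]
ee_rot: [-3.14, 0.0, -0.04]
contact_force: [-0.4, -0.7, -0.1]
opening: 0.451
```

apply_moves:
  plan:
    - {"tx":30,"ty":-36,"tz":0,"spin":0,"gripper":0.3}
    - {"tx":30,"ty":-36,"tz":0,"spin":0,"gripper":0.3}
    - {"tx":30,"ty":-36,"tz":0,"spin":0,"gripper":0.3}
    - {"tx":30,"ty":-36,"tz":0,"spin":0,"gripper":0.3}
    - {"tx":30,"ty":-36,"tz":0,"spin":0,"gripper":0.3}
    - {"tx":30,"ty":-36,"tz":0,"spin":0,"gripper":0.3}
    - {"tx":30,"ty":-36,"tz":0,"spin":0,"gripper":0.3}
    - {"tx":30,"ty":-36,"tz":0,"spin":0,"gripper":0.3}
    - {"tx":30,"ty":-36,"tz":0,"spin":0,"gripper":0.3}
    - {"tx":30,"ty":-36,"tz":0,"spin":0,"gripper":0.3}

```text
clock: 2.0
tool_pos: [0.4473, -0.1609, 0.2285]
ee_rot: [-3.142, 0.0, -0.046]
contact_force: [0.5, -1.1, 0.2]
opening: 0.65
```

apply_moves:
  plan:
    - {"tx":30,"ty":-38,"tz":0,"spin":0,"gripper":0.3}
    - {"tx":30,"ty":-38,"tz":0,"spin":0,"gripper":0.3}
    - {"tx":30,"ty":-38,"tz":0,"spin":0,"gripper":0.3}
    - {"tx":30,"ty":-38,"tz":0,"spin":0,"gripper":0.3}
    - {"tx":4,"ty":-4,"tz":0,"spin":0,"gripper":0.3}
    - {"tx":0,"ty":0,"tz":0,"spin":0,"gripper":0.3}

```text
clock: 2.6
tool_pos: [0.5776, -0.0113, 0.2274]
ee_rot: [3.141, 0.003, -0.043]
contact_force: [-0.6, -0.3, 0.2]
opening: 0.649
```

apply_moves:
  plan:
    - {"tx":1,"ty":1,"tz":35,"spin":0,"gripper":0.3}
    - {"tx":0,"ty":0,"tz":35,"spin":0,"gripper":0.3}
    - {"tx":0,"ty":0,"tz":22,"spin":0,"gripper":0.3}
    - {"tx":0,"ty":0,"tz":9,"spin":0,"gripper":0.3}
    - {"tx":0,"ty":0,"tz":0,"spin":0,"gripper":0.3}

```text
clock: 3.1
tool_pos: [0.5766, -0.0147, 0.1265]
ee_rot: [3.142, 0.003, -0.048]
contact_force: [-0.0, -0.6, 0.2]
opening: 0.648
```

Run:
```python
from cell import r
import cv2,numpy as np
from h import *
s=r.read_state();print(s['tool_pos'],s['contact_force'])
a=r.read_camera('side');b=r.read_camera('top')
A=cv2.resize(a['color'][150:240,205:325],None,fx=4,fy=4,interpolation=2)
B=cv2.resize(b['color'][150:240,200:320],None,fx=4,fy=4,interpolation=2)
cv2.imwrite('pics/g1.png',cv2.hconcat([A,B])[:, :800] if 0 else cv2.vconcat([A,B])[:600])
```

```text
[ 0.57661235 -0.01465428  0.12649605] [-0.0120706  -0.6314085   0.18098205]
```

View pics/g1.png

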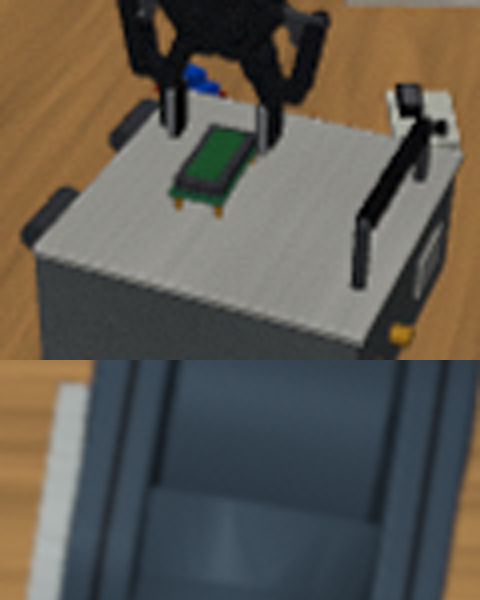

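The side crop shows the open fingers straddling the display. Their tips are at about crop (172,133) and (268,147), towards the far end of the module. I check the along-axis offset with rays.

Run:
```python
import pickle;from h import *
c=pickle.load(open('side0.pkl','rb'))
f=lambda u,v:(205+u/4-.4,150+v/4-.4)
for n,(u,v),z in [('nl board',(170,190),.112),('nr',(222,207),.112),('fr',(257,153),.115),('fl',(205,125),.12),('Ltip',(172,135),.105),('Rtip',(268,148),.105),('Ltip z115',(172,135),.115),('Rtip z115',(268,148),.115)]:
    print(n,ray(c,*f(u,v),z).round(4))
I=c['color'].astype(int);print(rect(c,(I[...,1]-np.maximum(I[...,0],I[...,2])>10),(235,170,285,210),.120))
for p in [(.578,-.013,.118),(.55,-.0147,.105),(.605,-.0147,.105),(.55,-.0147,.118),(.605,-.0147,.118)]:
    q=c['K']@(c['R']@np.array(p)+c['t']);q=q[:2]/q[2];print(p,((q-[205,150])*4).round(0))
```

```text
nl board [0.5996 0.0237 0.112 ]
nr [0.5611 0.0321 0.112 ]
fr [ 0.5557 -0.0336  0.115 ]
fl [ 0.5981 -0.0499  0.12  ]
Ltip [ 0.6235 -0.0531  0.105 ]
Rtip [ 0.554  -0.0575  0.105 ]
Ltip z115 [ 0.6184 -0.0378  0.115 ]
Rtip z115 [ 0.5502 -0.0421  0.115 ]
(array([580.3, -16.9]), (64.8, 22.8), np.float64(1.513))
(0.578, -0.013, 0.118) [216. 158.]
(0.55, -0.0147, 0.105) [256. 179.]
(0.605, -0.0147, 0.105) [178. 166.]
(0.55, -0.0147, 0.118) [256. 163.]
(0.605, -0.0147, 0.118) [179. 150.]
```

Run:
```python
from cell import r
import cv2
a=r.read_camera('side')
cv2.imwrite('pics/g2.png',cv2.resize(a['color'][145:210,230:295],None,fx=9,fy=9,interpolation=cv2.INTER_CUBIC))
```

```text
(no output)
```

View pics/g2.png

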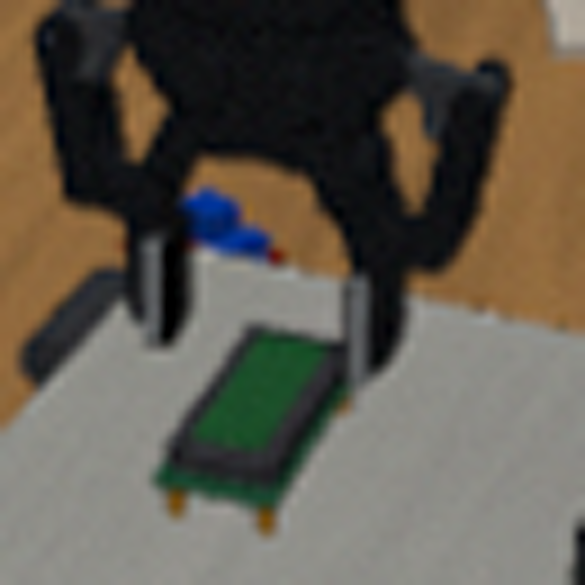

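The fingertip rays agree with the TCP's x and y only if the tips are at z ≈ 0.13, higher than I assumed. Closing now would grip above the board, so I descend further in small steps and watch the force.

apply_moves:
  plan:
    - {"tx":1.5,"ty":-1.5,"tz":4,"spin":0,"gripper":0.2}
    - {"tx":0,"ty":0,"tz":3,"spin":0,"gripper":0.2}
    - {"tx":0,"ty":0,"tz":0,"spin":0,"gripper":0.2}

```text
clock: 3.55
tool_pos: [0.5801, -0.0121, 0.1209]
ee_rot: [3.142, 0.0, -0.046]
contact_force: [0.1, -0.2, 0.2]
opening: 0.599
```

Run:
```python
from cell import r
import cv2
s=r.read_state();print(s['tool_pos'],s['contact_force'],s['opening'])
a=r.read_camera('side')
cv2.imwrite('pics/g3.png',cv2.resize(a['color'][145:210,230:295],None,fx=9,fy=9,interpolation=cv2.INTER_CUBIC))
```

```text
[ 0.58007748 -0.01207391  0.12086965] [ 0.05088586 -0.19914836  0.19139644] 0.5992773293371144
```

View pics/g3.png

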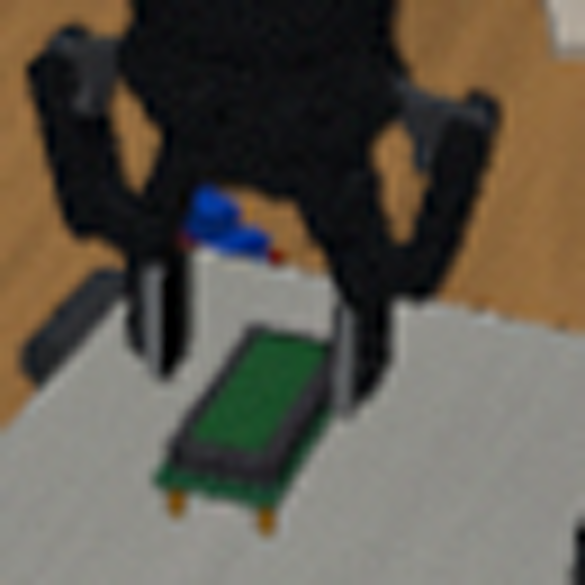

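No contact yet, and the fingers are centred across the module. I use the lid as a height reference and descend carefully until I feel it.

apply_moves:
  plan:
    - {"tx":-1.5,"ty":0.5,"tz":3,"spin":0,"gripper":0.1}
    - {"tx":0,"ty":0,"tz":2,"spin":0,"gripper":0.1}
    - {"tx":0,"ty":0,"tz":0,"spin":0,"gripper":0.1}

```text
clock: 3.9
tool_pos: [0.5781, -0.0126, 0.1153]
ee_rot: [-3.142, 0.001, -0.046]
contact_force: [0.2, -0.3, -0.6]
opening: 0.548
```

apply_moves:
  plan:
    - {"tx":0,"ty":0,"tz":2,"spin":0,"gripper":0.1}
    - {"tx":0,"ty":0,"tz":0,"spin":0,"gripper":0.1}

```text
clock: 4.1
tool_pos: [0.5783, -0.0126, 0.1136]
ee_rot: [-3.142, 0.001, -0.046]
contact_force: [-0.7, 1.0, -0.4]
opening: 0.55
```

Still no contact. By the stated geometry the pad centres are now near board height (0.112–0.115). I start closing in small steps.

apply_moves:
  plan:
    - {"tx":0,"ty":0,"tz":0,"spin":0,"gripper":0.0}
    - {"tx":0,"ty":0,"tz":0,"spin":0,"gripper":-0.04}
    - {"tx":0,"ty":0,"tz":0,"spin":0,"gripper":-0.08}
    - {"tx":0,"ty":0,"tz":0,"spin":0,"gripper":-0.08}

```text
clock: 4.5
tool_pos: [0.5786, -0.0126, 0.114]
ee_rot: [3.142, -0.0, -0.046]
contact_force: [-0.5, 0.0, 0.2]
opening: 0.46
```

apply_moves:
  plan:
    - {"tx":0,"ty":0,"tz":0,"spin":0,"gripper":-0.1}
    - {"tx":0,"ty":0,"tz":0,"spin":0,"gripper":-0.11}
    - {"tx":0,"ty":0,"tz":0,"spin":0,"gripper":-0.12}

```text
clock: 4.8
tool_pos: [0.5785, -0.0126, 0.1139]
ee_rot: [-3.142, -0.0, -0.046]
contact_force: [-0.8, -0.7, 0.3]
opening: 0.443
```

apply_moves:
  plan:
    - {"tx":0,"ty":0,"tz":0,"spin":0,"gripper":-0.14}
    - {"tx":0,"ty":0,"tz":0,"spin":0,"gripper":-0.14}

```text
clock: 5.0
tool_pos: [0.5785, -0.0126, 0.1139]
ee_rot: [3.142, -0.0, -0.046]
contact_force: [0.1, -0.0, 0.3]
opening: 0.427
```

apply_moves:
  plan:
    - {"tx":0,"ty":0,"tz":0,"spin":0,"gripper":-0.16}
    - {"tx":0,"ty":0,"tz":0,"spin":0,"gripper":-0.16}

```text
clock: 5.2
tool_pos: [0.5785, -0.0126, 0.1139]
ee_rot: [-3.142, -0.0, -0.046]
contact_force: [-0.7, -0.2, 0.1]
opening: 0.417
```

Run:
```python
from cell import r
import cv2
s=r.read_state();print(s['tool_pos'],s['contact_force'],s['opening'])
a=r.read_camera('side')
cv2.imwrite('pics/g4.png',cv2.resize(a['color'][145:210,230:295],None,fx=9,fy=9,interpolation=cv2.INTER_CUBIC))
```

```text
[ 0.57851624 -0.01259402  0.1139166 ] [-0.68911597 -0.17094132  0.06054416] 0.4167180879943994
```

View pics/g4.png

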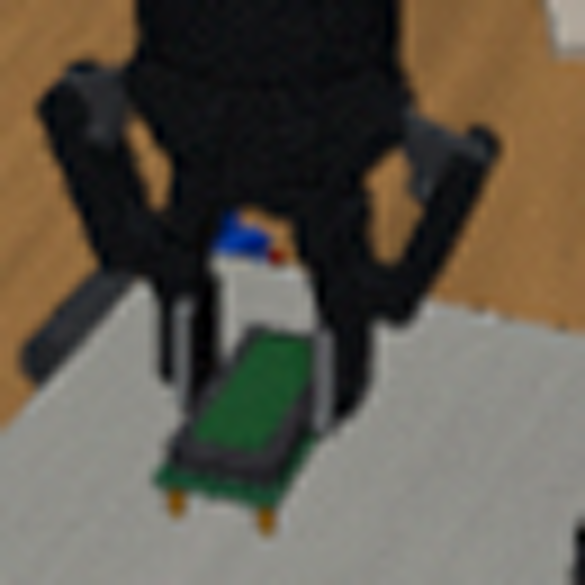

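The fingers are down beside the module with the display between them: bottoms at crop (185,415) and (325,435). There is no stall yet, so I keep closing in fine steps.

apply_moves:
  plan:
    - {"tx":0,"ty":0,"tz":0,"spin":0,"gripper":-0.18}
    - {"tx":0,"ty":0,"tz":0,"spin":0,"gripper":-0.18}

```text
clock: 5.45
tool_pos: [0.5785, -0.0126, 0.1139]
ee_rot: [3.142, 0.0, -0.046]
contact_force: [0.5, 0.5, 0.2]
opening: 0.41
```

apply_moves:
  plan:
    - {"tx":0,"ty":0,"tz":0,"spin":0,"gripper":-0.2}
    - {"tx":0,"ty":0,"tz":0,"spin":0,"gripper":-0.2}

```text
clock: 5.65
tool_pos: [0.5786, -0.0126, 0.114]
ee_rot: [3.142, -0.0, -0.046]
contact_force: [0.6, 1.9, 0.4]
opening: 0.397
```

apply_moves:
  plan:
    - {"tx":0,"ty":0,"tz":0,"spin":0,"gripper":-0.22}
    - {"tx":0,"ty":0,"tz":0,"spin":0,"gripper":-0.22}

```text
clock: 5.85
tool_pos: [0.5786, -0.0127, 0.114]
ee_rot: [-3.142, -0.0, -0.046]
contact_force: [0.4, 0.5, 0.9]
opening: 0.396
```

apply_moves:
  plan:
    - {"tx":0,"ty":0,"tz":0,"spin":0,"gripper":-0.24}
    - {"tx":0,"ty":0,"tz":0,"spin":0,"gripper":-0.24}

```text
clock: 6.05
tool_pos: [0.5786, -0.0126, 0.1141]
ee_rot: [3.142, -0.0, -0.046]
contact_force: [0.6, -0.2, 1.3]
opening: 0.383
```

apply_moves:
  plan:
    - {"tx":0,"ty":0,"tz":0,"spin":0,"gripper":-0.24}
    - {"tx":0,"ty":0,"tz":0,"spin":0,"gripper":-0.24}
    - {"tx":0,"ty":0,"tz":0,"spin":0,"gripper":-0.24}

```text
clock: 6.35
tool_pos: [0.5786, -0.0126, 0.1141]
ee_rot: [3.142, -0.0, -0.046]
contact_force: [0.1, 0.0, 0.6]
opening: 0.387
```

apply_moves:
  plan:
    - {"tx":0,"ty":0,"tz":0,"spin":0,"gripper":-0.26}
    - {"tx":0,"ty":0,"tz":0,"spin":0,"gripper":-0.26}
    - {"tx":0,"ty":0,"tz":0,"spin":0,"gripper":-0.26}

```text
clock: 6.65
tool_pos: [0.5786, -0.0126, 0.1142]
ee_rot: [3.142, -0.0, -0.046]
contact_force: [-0.7, -0.5, 2.9]
opening: 0.382
```

The opening now lags its target (0.382 against 0.37), which suggests contact. I try a small lift and check in the image whether the module follows.

apply_moves:
  plan:
    - {"tx":0,"ty":0,"tz":-3,"spin":0,"gripper":-0.26}
    - {"tx":0,"ty":0,"tz":-3,"spin":0,"gripper":-0.26}
    - {"tx":0,"ty":0,"tz":0,"spin":0,"gripper":-0.26}

```text
clock: 6.95
tool_pos: [0.5786, -0.0127, 0.12]
ee_rot: [3.142, -0.0, -0.046]
contact_force: [-0.3, 1.0, -1.0]
opening: 0.38
```

```bash
cat > g.py <<'E'
from cell import r
import cv2,pickle
from h import *
def blob(c):
    I=c['color'].astype(int);m=(I[...,1]-np.maximum(I[...,0],I[...,2])>10);m[:,:150]=0
    k=cv2.moments((m*255).astype(np.uint8),True);return np.round([k['m10']/k['m00'],k['m01']/k['m00'],k['m00']],2)
E
python3 - <<'E'
from g import *
s=r.read_state();print(s['tool_pos'],s['contact_force'],s['opening'])
a=r.read_camera('side')
print(blob(pickle.load(open('side0.pkl','rb'))),blob(a))
cv2.imwrite('pics/g5.png',cv2.resize(a['color'][145:210,230:295],None,fx=9,fy=9,interpolation=cv2.INTER_CUBIC))
E
```

```text
[ 0.57860829 -0.01265571  0.11998945] [-0.27100577  1.014096   -1.02947688] 0.3798837004557652
[258.29 190.57 160.  ] [255.79 188.24 145.  ]
```

View pics/g5.png

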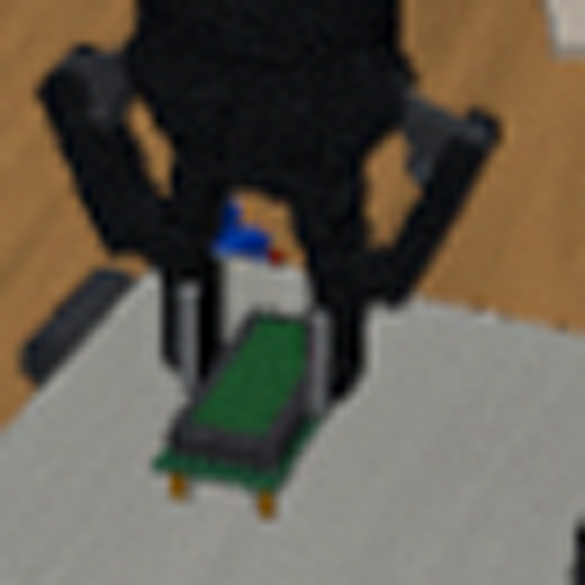

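The module lifted level with the gripper: its feet rose about 1.7 px against about 1.85 px expected, and Fz is −1 N. I carry it gently: raise, then traverse to the pad.

apply_moves:
  plan:
    - {"tx":0,"ty":0,"tz":-5,"spin":0,"gripper":-0.26}
    - {"tx":0,"ty":0,"tz":-12,"spin":0,"gripper":-0.26}
    - {"tx":0,"ty":0,"tz":-12,"spin":0,"gripper":-0.26}
    - {"tx":-2,"ty":-5,"tz":-6,"spin":0,"gripper":-0.26}
    - {"tx":-4,"ty":-10,"tz":0,"spin":0,"gripper":-0.26}
    - {"tx":-8,"ty":-20,"tz":0,"spin":0,"gripper":-0.26}
    - {"tx":-10,"ty":-25,"tz":0,"spin":0,"gripper":-0.26}
    - {"tx":-10,"ty":-25,"tz":0,"spin":0,"gripper":-0.26}
    - {"tx":-10,"ty":-25,"tz":0,"spin":0,"gripper":-0.26}
    - {"tx":-10,"ty":-25,"tz":0,"spin":0,"gripper":-0.26}

```text
clock: 8.0
tool_pos: [0.5296, 0.1265, 0.1547]
ee_rot: [-3.141, 0.001, -0.045]
contact_force: [0.2, -0.1, -0.6]
opening: 0.381
```

apply_moves:
  plan:
    - {"tx":-10,"ty":-25,"tz":0,"spin":0,"gripper":-0.26}
    - {"tx":-10,"ty":-25,"tz":0,"spin":0,"gripper":-0.26}
    - {"tx":-10,"ty":-25,"tz":0,"spin":0,"gripper":-0.26}
    - {"tx":-10,"ty":-25,"tz":0,"spin":0,"gripper":-0.26}
    - {"tx":-10,"ty":-25,"tz":0,"spin":0,"gripper":-0.26}
    - {"tx":-10,"ty":-25,"tz":0,"spin":0,"gripper":-0.26}
    - {"tx":-8,"ty":-20,"tz":0,"spin":0,"gripper":-0.26}
    - {"tx":-4,"ty":-10,"tz":0,"spin":0,"gripper":-0.26}
    - {"tx":0,"ty":0,"tz":0,"spin":0,"gripper":-0.26}

```text
clock: 8.9
tool_pos: [0.466, 0.3091, 0.1547]
ee_rot: [3.141, 0.001, -0.043]
contact_force: [-0.1, -0.5, -0.8]
opening: 0.378
```

Run:
```python
from g import *
s=r.read_state();print(s['tool_pos'],s['contact_force'],s['opening'])
a=r.read_camera('side');pickle.dump(a,open('side1.pkl','wb'))
p=s['tool_pos'];q=a['K']@(a['R']@p+a['t']);q=q[:2]/q[2];print(q,blob(a))
x,y=int(q[0]),int(q[1]);cv2.imwrite('pics/g6.png',cv2.resize(a['color'][y-60:y+60,x-60:x+60],None,fx=5,fy=5,interpolation=2))
```

```text
[0.46602341 0.30908974 0.15468633] [-0.07128295 -0.51335867 -0.76678046] 0.378409386420454
[266.8585642  270.80209267] [264.73 270.68 372.  ]
```

View pics/g6.png

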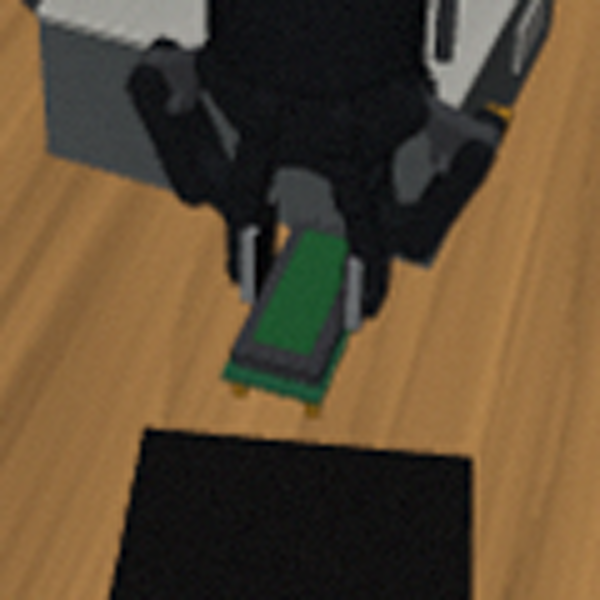

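The module is held and looks level above the pad's near side, at crop centre (290,320). I lower it.

apply_moves:
  plan:
    - {"tx":1,"ty":-3,"tz":8,"spin":0,"gripper":-0.26}
    - {"tx":0,"ty":0,"tz":20,"spin":0,"gripper":-0.26}
    - {"tx":0,"ty":0,"tz":25,"spin":0,"gripper":-0.26}
    - {"tx":0,"ty":0,"tz":25,"spin":0,"gripper":-0.26}
    - {"tx":0,"ty":0,"tz":20,"spin":0,"gripper":-0.26}
    - {"tx":0,"ty":0,"tz":15,"spin":0,"gripper":-0.26}
    - {"tx":0,"ty":0,"tz":9,"spin":0,"gripper":-0.26}
    - {"tx":0,"ty":0,"tz":5,"spin":0,"gripper":-0.26}
    - {"tx":0,"ty":0,"tz":2,"spin":0,"gripper":-0.26}
    - {"tx":0,"ty":0,"tz":0,"spin":0,"gripper":-0.26}

```text
clock: 9.95
tool_pos: [0.4688, 0.311, 0.0266]
ee_rot: [-3.141, -0.001, -0.046]
contact_force: [-0.5, -0.3, -0.4]
opening: 0.38
```

apply_moves:
  plan:
    - {"tx":0,"ty":0,"tz":1.5,"spin":0,"gripper":-0.26}
    - {"tx":0,"ty":0,"tz":1.5,"spin":0,"gripper":-0.26}
    - {"tx":0,"ty":0,"tz":0,"spin":0,"gripper":-0.26}

```text
clock: 10.25
tool_pos: [0.4684, 0.3109, 0.0232]
ee_rot: [-3.141, -0.0, -0.046]
contact_force: [0.7, -0.1, -1.0]
opening: 0.381
```

apply_moves:
  plan:
    - {"tx":0,"ty":0,"tz":1.5,"spin":0,"gripper":-0.26}
    - {"tx":0,"ty":0,"tz":0,"spin":0,"gripper":-0.26}

```text
clock: 10.45
tool_pos: [0.4681, 0.3108, 0.0213]
ee_rot: [3.141, 0.0, -0.046]
contact_force: [-0.7, -0.9, -1.0]
opening: 0.379
```

apply_moves:
  plan:
    - {"tx":0,"ty":0,"tz":1.5,"spin":0,"gripper":-0.26}
    - {"tx":0,"ty":0,"tz":0,"spin":0,"gripper":-0.26}

```text
clock: 10.65
tool_pos: [0.4684, 0.3109, 0.0203]
ee_rot: [-3.141, -0.0, -0.046]
contact_force: [-0.1, -0.7, 1.2]
opening: 0.377
```

Pad contact felt at the expected height (TCP 0.020). I release slowly, then retreat straight up.

apply_moves:
  plan:
    - {"tx":0,"ty":0,"tz":0,"spin":0,"gripper":-0.22}
    - {"tx":0,"ty":0,"tz":0,"spin":0,"gripper":-0.17}
    - {"tx":0,"ty":0,"tz":0,"spin":0,"gripper":-0.1}
    - {"tx":0,"ty":0,"tz":0,"spin":0,"gripper":0.1}
    - {"tx":0,"ty":0,"tz":0,"spin":0,"gripper":0.3}
    - {"tx":0,"ty":0,"tz":0,"spin":0,"gripper":0.3}
    - {"tx":0,"ty":0,"tz":-5,"spin":0,"gripper":0.3}
    - {"tx":0,"ty":0,"tz":-10,"spin":0,"gripper":0.3}
    - {"tx":0,"ty":0,"tz":-20,"spin":0,"gripper":0.3}

```text
clock: 11.55
tool_pos: [0.467, 0.3101, 0.0542]
ee_rot: [3.14, 0.003, -0.046]
contact_force: [0.1, 0.0, 0.4]
opening: 0.653
```

apply_moves:
  plan:
    - {"tx":0,"ty":0,"tz":-30,"spin":0,"gripper":0.3}
    - {"tx":0,"ty":0,"tz":-40,"spin":0,"gripper":0.3}
    - {"tx":0,"ty":0,"tz":-40,"spin":0,"gripper":0.3}
    - {"tx":0,"ty":0,"tz":-40,"spin":0,"gripper":0.3}
    - {"tx":0,"ty":0,"tz":0,"spin":0,"gripper":0.3}

```text
clock: 12.05
tool_pos: [0.4716, 0.3126, 0.214]
ee_rot: [-3.134, -0.013, -0.046]
contact_force: [0.4, -0.5, -0.6]
opening: 0.65
```

Run:
```python
from g import *
s=r.read_state();print(s['clock'],s['tool_pos'],s['contact_force'],s['opening'],s['joint_pos'])
a=r.read_camera('side')
I=a['color'].astype(int);print(rect(a,(I[...,1]-np.maximum(I[...,0],I[...,2])>10),(220,290,310,360),.026))
P=pickle.load(open('side0.pkl','rb'));J=P['color'].astype(int);print('pad side',rect(P,J.max(2)<45,(215,285,315,365),.006))
cv2.imwrite('pics/g7.png',cv2.resize(a['color'][285:365,210:330],None,fx=6,fy=6,interpolation=2))
```

```text
12.05 [0.47164962 0.31256504 0.21401695] [ 0.43902752 -0.51020946 -0.61044539] 0.6499056732961913 [4.66742295e-01 1.35322023e-01 1.62966582e-01 1.58366904e+00
 3.91093238e-07 2.08332892e+00]
(array([468.6, 308.5]), (64.1, 22.9), np.float64(1.526))
pad side (array([466.4, 315.7]), (147.3, 139.3), np.float64(0.192))
```

View pics/g7.png

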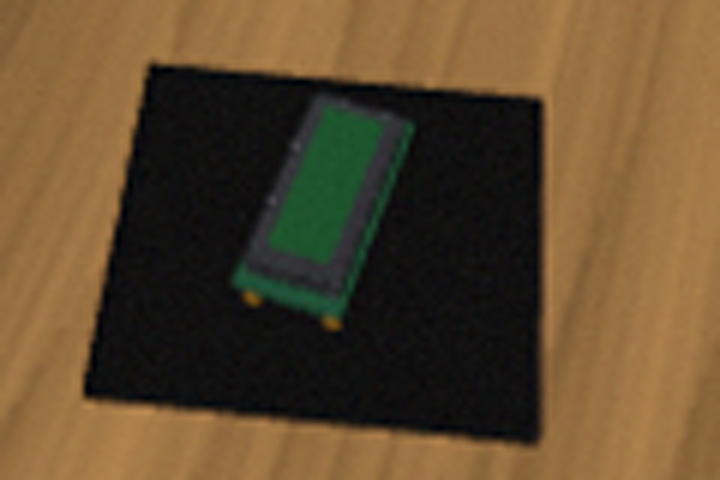

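The module stands on its feet near the pad's middle, about 7 mm off by measurement. Next is the bar: align the yaw to −0.114 and go above it.

apply_moves:
  plan:
    - {"tx":0,"ty":0,"tz":0,"spin":3.9,"gripper":0.0}
    - {"tx":2,"ty":34,"tz":0,"spin":0,"gripper":0.0}
    - {"tx":2,"ty":44,"tz":0,"spin":0,"gripper":0.0}
    - {"tx":2,"ty":44,"tz":0,"spin":0,"gripper":0.0}
    - {"tx":2,"ty":44,"tz":0,"spin":0,"gripper":0.0}
    - {"tx":2,"ty":44,"tz":0,"spin":0,"gripper":0.0}
    - {"tx":3,"ty":44,"tz":0,"spin":0,"gripper":0.0}
    - {"tx":4,"ty":34,"tz":0,"spin":0,"gripper":0.0}
    - {"tx":0,"ty":20,"tz":0,"spin":0,"gripper":0.0}
    - {"tx":0,"ty":0,"tz":0,"spin":0,"gripper":0.0}

```text
clock: 13.1
tool_pos: [0.4492, 0.0007, 0.2039]
ee_rot: [3.141, 0.002, -0.118]
contact_force: [1.0, -0.2, 0.6]
opening: 0.497
```

apply_moves:
  plan:
    - {"tx":4,"ty":-5,"tz":6,"spin":0,"gripper":0.0}
    - {"tx":0,"ty":0,"tz":20,"spin":0,"gripper":0.0}
    - {"tx":0,"ty":0,"tz":18,"spin":0,"gripper":0.0}
    - {"tx":0,"ty":0,"tz":10,"spin":0,"gripper":0.0}
    - {"tx":0,"ty":0,"tz":3,"spin":0,"gripper":-0.2}
    - {"tx":0,"ty":0,"tz":0,"spin":0,"gripper":-0.4}

```text
clock: 13.7
tool_pos: [0.4544, 0.0082, 0.1474]
ee_rot: [-3.141, 0.001, -0.113]
contact_force: [-0.4, 0.0, 0.1]
opening: 0.304
```

Run:
```python
from g import *
s=r.read_state();print(s['tool_pos'],s['contact_force'],s['opening'])
a=r.read_camera('side');q=a['K']@(a['R']@s['tool_pos']+a['t']);x,y=(q[:2]/q[2]).astype(int);print(x,y)
cv2.imwrite('pics/g8.png',cv2.resize(a['color'][y-45:y+40,x-50:x+50],None,fx=6,fy=6,interpolation=2))
```

```text
[0.45435037 0.00819115 0.14737473] [-0.39231187  0.01626675  0.06336751] 0.3036583680272359
303 192
```

View pics/g8.png

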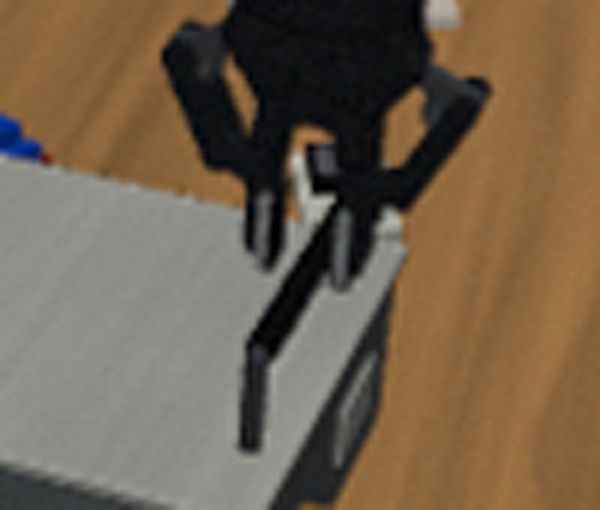

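The fingers straddle the bar; it passes between finger tips (262,250) and (342,275). I close on it.

apply_moves:
  plan:
    - {"tx":0,"ty":0,"tz":0,"spin":0,"gripper":-0.6}
    - {"tx":0,"ty":0,"tz":0,"spin":0,"gripper":-1}
    - {"tx":0,"ty":0,"tz":0,"spin":0,"gripper":-1}
    - {"tx":0,"ty":0,"tz":0,"spin":0,"gripper":-1}
    - {"tx":0,"ty":0,"tz":0,"spin":0,"gripper":-1}

```text
clock: 14.25
tool_pos: [0.4556, 0.0073, 0.1492]
ee_rot: [-3.141, -0.003, -0.114]
contact_force: [-0.6, 1.1, 5.2]
opening: -0.005
```

The gripper shut completely on top of the bar (opening 0, +5 N). The tips therefore sit about 20 mm higher than the nominal tool frame says, which matches what the earlier images suggested. I back off, open and go about 22 mm lower.

apply_moves:
  plan:
    - {"tx":0,"ty":0,"tz":-15,"spin":0,"gripper":-1}
    - {"tx":0,"ty":0,"tz":0,"spin":0,"gripper":0}
    - {"tx":0,"ty":0,"tz":0,"spin":0,"gripper":0}
    - {"tx":0,"ty":0,"tz":0,"spin":0,"gripper":0}
    - {"tx":0,"ty":0,"tz":0,"spin":0,"gripper":0}
    - {"tx":0,"ty":0,"tz":15,"spin":0,"gripper":0}
    - {"tx":0,"ty":0,"tz":12,"spin":0,"gripper":0}
    - {"tx":0,"ty":0,"tz":8,"spin":0,"gripper":0}
    - {"tx":0,"ty":0,"tz":0,"spin":0,"gripper":0}

```text
clock: 15.15
tool_pos: [0.4529, 0.0076, 0.1253]
ee_rot: [-3.142, 0.005, -0.114]
contact_force: [-0.6, -0.5, 0.3]
opening: 0.502
```

apply_moves:
  plan:
    - {"tx":0,"ty":0,"tz":0,"spin":0,"gripper":-0.4}
    - {"tx":0,"ty":0,"tz":0,"spin":0,"gripper":-0.5}
    - {"tx":0,"ty":0,"tz":0,"spin":0,"gripper":-0.6}
    - {"tx":0,"ty":0,"tz":0,"spin":0,"gripper":-0.65}
    - {"tx":0,"ty":0,"tz":0,"spin":0,"gripper":-0.75}
    - {"tx":0,"ty":0,"tz":0,"spin":0,"gripper":-0.75}

```text
clock: 15.75
tool_pos: [0.4546, 0.0073, 0.1285]
ee_rot: [3.142, -0.0, -0.114]
contact_force: [-0.7, -0.4, 2.6]
opening: 0.143
```

apply_moves:
  plan:
    - {"tx":0,"ty":0,"tz":0,"spin":0,"gripper":-0.85}
    - {"tx":0,"ty":0,"tz":0,"spin":0,"gripper":-0.95}
    - {"tx":0,"ty":0,"tz":0,"spin":0,"gripper":-1}
    - {"tx":0,"ty":0,"tz":0,"spin":0,"gripper":-1}
    - {"tx":0,"ty":0,"tz":0,"spin":0,"gripper":-1}

```text
clock: 16.25
tool_pos: [0.4546, 0.0074, 0.1284]
ee_rot: [3.142, -0.0, -0.114]
contact_force: [-2.9, -0.6, 5.6]
opening: 0.138
```

The bar is gripped: opening is stalled at 0.138 (about 12 mm), forces are small. Now I work out the arc steps; the tool x axis matches the box x axis.

```bash
python3 -c "
import numpy as np
t=np.append(np.arange(0,.86,.05),.88);p=.262+t
s=np.round(212*(np.cos(.262)-np.cos(p)),1);u=np.round(212*(np.sin(p)-np.sin(.262)),1)
for i in range(1,len(t)):print(round(t[i],2),s[i],u[i],'tx',round(s[i]-s[i-1],1),'tz',round(u[i-1]-u[i],1))"
```

```text
0.05 3.0 10.2 tx 3.0 tz -10.2
0.1 6.5 20.2 tx 3.5 tz -10.0
0.15 10.5 30.0 tx 4.0 tz -9.8
0.2 15.0 39.6 tx 4.5 tz -9.6
0.25 20.0 49.0 tx 5.0 tz -9.4
0.3 25.4 58.1 tx 5.4 tz -9.1
0.35 31.2 66.9 tx 5.8 tz -8.8
0.4 37.5 75.4 tx 6.3 tz -8.5
0.45 44.3 83.6 tx 6.8 tz -8.2
0.5 51.4 91.4 tx 7.1 tz -7.8
0.55 58.9 98.9 tx 7.5 tz -7.5
0.6 66.8 106.0 tx 7.9 tz -7.1
0.65 75.0 112.7 tx 8.2 tz -6.7
0.7 83.5 119.0 tx 8.5 tz -6.3
0.75 92.4 124.8 tx 8.9 tz -5.8
0.8 101.5 130.2 tx 9.1 tz -5.4
0.85 110.9 135.2 tx 9.4 tz -5.0
0.88 116.6 137.9 tx 5.7 tz -2.7
```

apply_moves:
  plan:
    - {"tx":3,"ty":0,"tz":-10,"spin":0,"gripper":-1}
    - {"tx":3.5,"ty":0,"tz":-10,"spin":0,"gripper":-1}
    - {"tx":4,"ty":0,"tz":-10,"spin":0,"gripper":-1}
    - {"tx":4.5,"ty":0,"tz":-9.6,"spin":0,"gripper":-1}
    - {"tx":5,"ty":0,"tz":-9.4,"spin":0,"gripper":-1}
    - {"tx":5.4,"ty":0,"tz":-9.1,"spin":0,"gripper":-1}
    - {"tx":5.8,"ty":0,"tz":-8.8,"spin":0,"gripper":-1}
    - {"tx":6.3,"ty":0,"tz":-8.5,"spin":0,"gripper":-1}
    - {"tx":0,"ty":0,"tz":0,"spin":0,"gripper":-1}

```text
clock: 17.15
tool_pos: [0.4932, 0.003, 0.2057]
ee_rot: [-3.141, -0.003, -0.114]
contact_force: [-3.7, 0.8, 1.7]
opening: 0.135
```

```bash
cat > ang.py <<'E'
from g import *
s=r.read_state();p=s['tool_pos'];d=p-np.array([.4546,.0074,.1284]);x=d[0]*np.cos(.114)-d[1]*np.sin(.114)
print(s['clock'],p.round(4),s['contact_force'].round(1),s['opening'].round(3),'ang',round(np.arctan2(.0549+d[2],.2048-x)-.262,3),'rad',np.hypot(.0549+d[2],.2048-x).round(4),'fromz',round(np.arcsin((.0549+d[2])/.212)-.262,3))
E
python3 - <<'E'
from ang import *
a=r.read_camera('side');cv2.imwrite('pics/g9.png',a['color'][40:300,130:430])
E
```

```text
Traceback (most recent call last):
  File "ang.py", line 3, in <module>
    print(s['clock'],p.round(4),s['contact_force'].round(1),s['opening'].round(3),'ang',round(np.arctan2(.0549+d[2],.2048-x)-.262,3),'rad',np.hypot(.0549+d[2],.2048-x).round(4),'fromz',round(np.arcsin((.0549+d[2])/.212)-.262,3))
                                                            ^^^^^^^^^^^^^^^^^^
AttributeError: 'float' object has no attribute 'round'
```

```bash
sed -i "s/s\['opening'\].round(3)/s['opening']/" ang.py
python3 - <<'E'
from ang import *
a=r.read_camera('side');cv2.imwrite('pics/g9.png',cv2.resize(a['color'][80:280,190:350],None,fx=3,fy=3))
E
```

```text
17.15 [0.4932 0.003  0.2057] [-3.7  0.8  1.7] 0.13545578419428314 ang 0.411 rad 0.2121 fromz 0.411
```

View pics/g9.png

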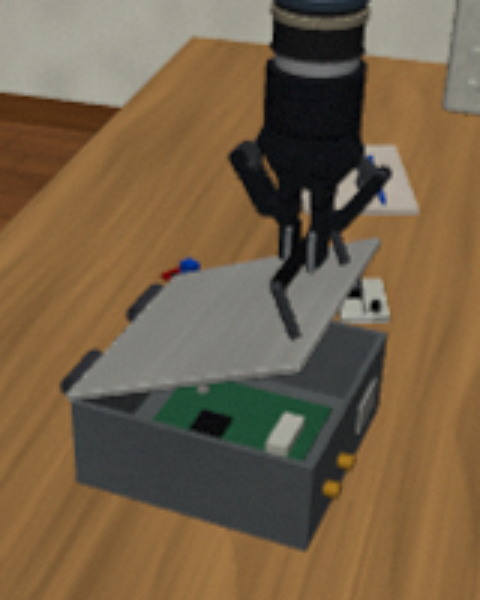

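The lid is up and held by the bar: bar at (300,260), box interior visible. The radius of 0.212 m confirms the hinge model, and the lid angle is about 0.41. I continue past the balance point.

apply_moves:
  plan:
    - {"tx":6.8,"ty":0,"tz":-8.2,"spin":0,"gripper":-1}
    - {"tx":7.1,"ty":0,"tz":-7.8,"spin":0,"gripper":-1}
    - {"tx":7.5,"ty":0,"tz":-7.5,"spin":0,"gripper":-1}
    - {"tx":7.9,"ty":0,"tz":-7.1,"spin":0,"gripper":-1}
    - {"tx":8.2,"ty":0,"tz":-6.7,"spin":0,"gripper":-1}
    - {"tx":8.5,"ty":0,"tz":-6.3,"spin":0,"gripper":-1}
    - {"tx":8.9,"ty":0,"tz":-5.8,"spin":0,"gripper":-1}
    - {"tx":0,"ty":0,"tz":0,"spin":0,"gripper":-1}

```text
clock: 18.0
tool_pos: [0.5482, -0.0032, 0.2547]
ee_rot: [-3.141, -0.004, -0.114]
contact_force: [-2.1, 1.6, 4.9]
opening: 0.14
```

```bash
python3 ang.py
```

```text
18.0 [ 0.5482 -0.0032  0.2547] [-2.1  1.6  4.9] 0.14040523310953576 ang 0.761 rad 0.2123 fromz 0.763
```

apply_moves:
  plan:
    - {"tx":5,"ty":0,"tz":-3,"spin":0,"gripper":-1}
    - {"tx":6,"ty":0,"tz":-3.4,"spin":0,"gripper":-1}
    - {"tx":6,"ty":0,"tz":-3.2,"spin":0,"gripper":-1}
    - {"tx":6,"ty":0,"tz":-2.9,"spin":0,"gripper":-1}
    - {"tx":0,"ty":0,"tz":0,"spin":0,"gripper":-1}
    - {"tx":0,"ty":0,"tz":0,"spin":0,"gripper":-1}

```text
clock: 18.6
tool_pos: [0.5703, -0.0058, 0.2666]
ee_rot: [-3.141, -0.003, -0.114]
contact_force: [-3.0, 0.3, 5.1]
opening: 0.136
```

```bash
python3 ang.py
```

```text
18.6 [ 0.5703 -0.0058  0.2666] [-3.   0.3  5.1] 0.13646067404656154 ang 0.88 rad 0.2123 fromz 0.883
```

I check the angle independently in the image while past the balance point.

Run:
```python
from ang import *
a=r.read_camera('side');pickle.dump(a,open('side2.pkl','wb'))
cv2.imwrite('pics/g10.png',cv2.resize(a['color'][80:280,190:350],None,fx=3,fy=3,interpolation=2))
ex=np.array([np.cos(.114),-np.sin(.114),0]);ey=np.array([np.sin(.114),np.cos(.114),0]);H=np.array([.6559,-.018,.09])
for th in(.80,.88,.96):
  # near-side (+y) lower corner of lid's free edge, top surface: 220 from hinge, +10 normal
  for hgt in (0,.01):
    P=H+.11*ey+.22*(-ex*np.cos(th)+np.array([0,0,np.sin(th)]))+hgt*(ex*np.sin(th)+np.array([0,0,np.cos(th)]))
    q=a['K']@(a['R']@P+a['t']);print(th,hgt,((q[:2]/q[2]-[190,80])*3).round(0))
```

```text
18.6 [ 0.5703 -0.0058  0.2666] [-3.   0.3  5.1] 0.13646067404656154 ang 0.88 rad 0.2123 fromz 0.883
0.8 0 [242. 279.]
0.8 0.01 [233. 269.]
0.88 0 [226. 262.]
0.88 0.01 [216. 252.]
0.96 0 [209. 245.]
0.96 0.01 [199. 236.]
```

View pics/g10.png

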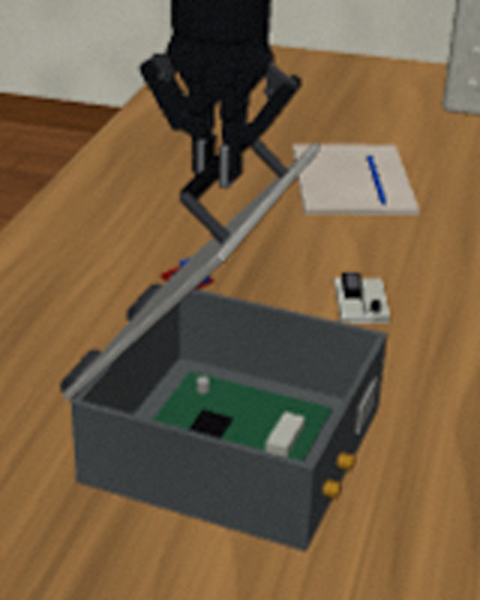

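The lid's free corner is seen at (222,258), against a predicted (221,257) for 0.88 rad, so the angle is confirmed. I bring it back to about 0.73.

apply_moves:
  plan:
    - {"tx":-4,"ty":0,"tz":2,"spin":0,"gripper":-1}
    - {"tx":-6,"ty":0,"tz":3.1,"spin":0,"gripper":-1}
    - {"tx":-6,"ty":0,"tz":3.3,"spin":0,"gripper":-1}
    - {"tx":-6,"ty":0,"tz":3.5,"spin":0,"gripper":-1}
    - {"tx":-4,"ty":0,"tz":2.4,"spin":0,"gripper":-1}
    - {"tx":-2,"ty":0,"tz":1.3,"spin":0,"gripper":-1}
    - {"tx":0,"ty":0,"tz":0,"spin":0,"gripper":-1}
    - {"tx":0,"ty":0,"tz":0,"spin":0,"gripper":-1}
    - {"tx":0,"ty":0,"tz":0,"spin":0,"gripper":-1}

```text
clock: 19.55
tool_pos: [0.5412, -0.0025, 0.2502]
ee_rot: [-3.141, 0.0, -0.114]
contact_force: [-3.5, 0.2, 6.8]
opening: 0.137
```

Run:
```python
from ang import *
print(abs(s['dq']).max())
a=r.read_camera('side');b=r.read_camera('top')
I=a['color'].astype(int);print(rect(a,(I[...,1]-np.maximum(I[...,0],I[...,2])>10),(220,290,310,360),.026))
mk=lambda c:(c['color'].min(2)>110)&(np.ptp(c['color'].astype(int),axis=2)<40)
print('mouse',rect(b,mk(b),(115,110,160,165),.02),'bb',rect(b,mk(b),(345,220,400,262),.02))
t0=pickle.load(open('top0.pkl','rb'))
for c in(t0,b):
    J=c['color'].astype(int);print('relay',rect(c,(np.ptp(J,axis=2)>90)&(abs(J[...,2]-J[...,1])+J[...,0]>110)&(J[...,1]<70),(345,140,390,185),.015))
print(r.read_state()['tool_pos'].round(4))
```

```text
19.55 [ 0.5412 -0.0025  0.2502] [-3.5  0.2  6.8] 0.13721071611616062 ang 0.722 rad 0.2123 fromz 0.723
0.002421948042815976
(array([468.6, 308.5]), (64.1, 22.9), np.float64(1.524))
mouse (array([725.3, 301.3]), (99.9, 55.9), np.float64(0.369)) bb (array([ 479.5, -292.5]), (84.1, 54.0), np.float64(-1.301))
relay (array([ 684.9, -296.3]), (15.9, 11.2), np.float64(-0.574))
relay (array([ 684.6, -284. ]), (45.1, 37.6), np.float64(-0.525))
[ 0.5413 -0.0025  0.2502]
```

The lid is at 0.72 rad and still. The module, mouse and breadboard are unchanged. I hand the job in.

```bash
python3 -c "
from cell import r
print(r.close_job())"
```

```text
the job is handed in; nothing more can be done
None
```

I moved the display module to the foam pad, raised the lid past its balance point, and handed the job in while holding the lid still just below it. It took about 20 s of the 61 s, and the hand-in gives no verdict.

**Last checks:**
- **Display:** it stands on its feet, about 4–7 mm from the pad centre depending on which camera's pad position is used. It did not move while I worked the lid.
- **Lid:** it peaked at 0.88 rad from the arm's position, and the side camera agreed. It was held for about 0.2 s, which covers the 0.1 s the reset step needs. It finished at 0.72 rad, with joint speeds around 0.002 rad/s, the bar still gripped, and about 8 N at the wrist.
- **Mouse and breadboard:** they are within 1 mm of where they started.

**What failed or disagreed:**
- **Finger height:** the fingertips sat about 20 mm higher than the tool description says. My first grip on the bar closed on top of it, pressing with about 5 N, so I opened and gripped again lower.
- **Where the display was gripped:** for the same reason I probably held it by the 34 mm display body rather than the 38 mm board edge. I closed gradually and stopped at light contact, but the grip force itself could not be measured.
- **Relay:** the two colour-mask measurements differed by 12 mm because the first caught only part of the board. The arm never went near it, so I take it as unmoved.

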